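# Turn the tray insert round and fill its empty pockets

## Task

The white drop-in insert lies in the sloping tray the wrong way round: lift it clear, turn it half a turn and set it fully home again, with its finger scoop at the tray's notched end. Stand the two spare plain bushes from the bench in the insert's empty pockets, so that each of the four pockets holds one bush sitting on its floor, and leave everything else on the bench where it stands.

Things in the scene. Friction and masses are not known exactly. Their poses are not given: they have to be found in the camera images.
- tray: Fixed tray. Origin on the bench under its middle, z up, y along its level length, x to its higher edge. Its floor is this frame turned -26 degrees about y: the floor's normal leans to this frame's -x, roughly to the robot's left. Inside 102 mm (up the slope) x 174 mm (y), walls 4 mm thick, 16 mm high, with a flared rim up to 21 mm. The -y end wall has a 44 mm wide notch; the +y one is plain.
- tray_seat (a point): Centre of the tray's floor, 50 mm above the bench: the insert's origin lies here when it is fully home. Axes as tray (not sloping).
- tray_notch (a point): On the tray's floor just inside the notched end wall, 85 mm from the centre; the insert's scoop point lies here when the insert is home the right way round.
- insert: White insert 98 x 170 mm, deck 21 mm above its underside, 0.2 to 0.33 kg, 2 mm play to each tray wall, foot stepped in 2 mm as lead-in. Origin: centre of underside; z out of the deck, y along its length. Four pockets, handle over the middle; at its +y end a finger scoop (16 mm trough, end wall with 40 mm gap), at -y a closed flat block.
- insert_handle (a point): Centre of the insert's handle bar, 58 mm above its underside. The bar is 12 mm thick along the insert's y, 14 mm high (51 to 65 mm above the underside) and 60 mm long along the insert's x, on two posts at its ends; pinch it across the 12 mm.
- insert_scoop (a point): Middle of the insert's scoop end, on its underside, 85 mm from its origin towards its +y.
- pocket0 (a point): Centre of the floor of a pocket of the insert, at x +30, y +48, z 7 mm in the insert's frame (axes of the insert). The pocket is 31 mm square and 14 mm deep; a bush stands 15 mm out of it.
- pocket1 (a point): Centre of the floor of a pocket of the insert, at x +30, y -48, z 7 mm in the insert's frame (axes of the insert). The pocket is 31 mm square and 14 mm deep; a bush stands 15 mm out of it.
- pocket2 (a point): Centre of the floor of a pocket of the insert, at x -30, y +48, z 7 mm in the insert's frame (axes of the insert). The pocket is 31 mm square and 14 mm deep; a bush stands 15 mm out of it.
- pocket3 (a point): Centre of the floor of a pocket of the insert, at x -30, y -48, z 7 mm in the insert's frame (axes of the insert). The pocket is 31 mm square and 14 mm deep; a bush stands 15 mm out of it.
- bush0: Plain brass bush, a straight hollow cylinder 26 mm in diameter, 29 mm tall, 0.06 kg; origin at the centre of its underside, z along its axis. Stands in one of the insert's pockets at the start (which one varies).
- bush1: Plain brass bush, a straight hollow cylinder 26 mm in diameter, 29 mm tall, 0.06 kg; origin at the centre of its underside, z along its axis. Stands in one of the insert's pockets at the start (which one varies).
- bush2: Plain brass bush, a straight hollow cylinder 26 mm in diameter, 29 mm tall, 0.06 kg; origin at the centre of its underside, z along its axis. A spare, standing upright on the bench among the other things to the robot's right.
- bush3: Plain brass bush, a straight hollow cylinder 26 mm in diameter, 29 mm tall, 0.06 kg; origin at the centre of its underside, z along its axis. A spare, standing upright on the bench among the other things to the robot's right.
- bolt: Bystander: steel hex bolt standing on its head, 37 mm across, 102 mm tall; origin under its centre.
- square_tube: Bystander: square-tube offcut standing upright, 25 x 25 x 105 mm; origin under its centre.
- flanged_bush: Bystander: flanged bush, flange 41 mm in diameter, 33 mm tall; origin under its centre. Not a spare: too wide for the pockets.
- nut: Bystander: large hex nut lying flat, 35 mm across, 15 mm tall; origin under its centre.
- elbow: Bystander: pipe elbow standing on its flange, 55 x 92 x 76 mm; origin under its centre.
- tape_roll: Bystander: roll of black tape lying flat, 63 mm in diameter, 19 mm high; origin under its centre.
- carton: Bystander: small carton, 66 x 110 x 50 mm; origin under its centre.

How it is judged:
On the way:
1. the insert is lifted clear of the tray (distance between insert and tray_seat above 0.028 m), for 0.1 s.
At the end, for the whole second after the job is handed in: Insert home in the tray: origin within 5 mm of the tray's seat, scoop point within 6 mm of the notch point, sloping as the tray (within 0.05 rad). Each of the four pockets holds a plain bush, its foot within 6 mm of the pocket floor's centre. Insert and bushes at rest (distance between insert and tray_seat below 0.005 m and distance between insert_scoop and tray_notch below 0.006 m and angle between insert's own z axis and vertical between 0.403786 and 0.503786 rad and distance between any of bush0, bush1, bush2, bush3 and pocket0 below 0.006 m and distance between any of bush0, bush1, bush2, bush3 and pocket1 below 0.006 m and distance between any of bush0, bush1, bush2, bush3 and pocket2 below 0.006 m and distance between any of bush0, bush1, bush2, bush3 and pocket3 below 0.006 m and linear speed of each of insert, bush0, bush1, bush2, bush3 below 0.02 m/s); the robot touches nothing.
It fails at once if a bystander (bolt, square tube, flanged bush, nut, elbow, tape roll or carton) is moved more than 30 mm (distance of any of bolt, square_tube, flanged_bush, nut, elbow, tape_roll, carton from where it was at the start of the episode above 0.03 m).
It also fails if it takes over 72 s, if anything falls off the work surface, if the arm or the gripper's body presses on something with over 40 N, if the wrist force passes 120 N, or if a joint passes its speed limit or range.

## Robot

A 6-joint arm with a two-finger parallel gripper is mounted at the origin on a cart in front of the work surface, level with it; the furniture and walls round the work are solid. World frame = base frame: x ahead of the robot, y to its left, z up, the work surface at z = 0. Lengths are in m, angles in rad, forces in N, time in s.
With the tool pointing down it reaches from about 0.35 to 0.975 m from the base axis. Payload 4.9 kg.
Tool frame: the origin (TCP) lies on the front face of the gripper's body, between the roots of the fingers; the fingertips stand ctrl.tip_extent ahead of it and the grasp point (between the pads) lies 54 mm ahead of it (ctrl.tip_extent is the distance from the TCP to the fingertips, in m); z points along the fingers, y is the line along which they close (so a half turn about z gives the same grasp; the last joint's range is limited). The gripper opens to 85 mm and grips with 20 to 120 N. Pads are 22 mm wide; open, the fingers measure 114 mm over their backs; the gripper's body (76 mm by 85 mm) begins 54 mm behind the grasp point. The pads swing forward as they close: fully open they stand 13 mm farther back than shut.
Start: joints at [-1.455, 0.053, 1.613, -0, 1.476, -0.119], TCP at [0.145, -0.608, 0.304] pointing down, gripper open.
Joint ranges: [-3.01, 3.01], [-1.01, 2.22], [0.06, 2.58], [-1.02, 4.17], [0.09, 2.62], [-3.14, 3.14]. Speed limits (rad/s): [2.57, 2.57, 3.14, 3.14, 3.14, 3.14].

## Interface

Orientations are given as a rotation vector (axis times angle).
In Python, from station import ctrl gives the robot as it stands.
- The arm moves only by the tool apply_moves, never from a script. Its argument "rows" is one flat list of numbers, 6 for each row, row after row: the shift along the tool's x, y, z normalised to -1 to 1, where 1 is 0.6 m, then the turn, a rotation vector about the tool's x, y, z normalised to -1 to 1, where 1 is 90 degrees. A call has 1 to 20 rows; each row is the pose to reach, as a shift and turn from the pose commanded when the call began, along the tool's axes at that moment; what a row does not reach only later rows make up. A row lasts 1/10 s, in which the tool goes at most 50 mm and 8.59 degrees, less where a joint would pass 70% of its speed; a pose out of reach is approached as far as the arm can. A call with a number of a shift or a turn outside -1 to 1 is refused whole. A call with a gripper value outside its range is refused whole. "grip" is the opening, from 0 (shut) to 1 (fully open), set as the call begins (left out, the last holds). The fingers move at their own pace and stop on an object; "grip_force" is the grip in N (left out, the last holds). Time passes only in rows, so rows that repeat a pose let the fingers close. It gives the time, the measured TCP pose, the force, the opening and the grip force at its end, in the units of the state.
- ctrl.get_obs(): the state, without advancing time (a new reading comes with each control period).
- ctrl.get_image(name): name is "scene" or "side" or "wrist"; returns (picture, depth): 480x640x3 uint8, blue, green, red; 480x640 float32, m along the optical axis (not along the pixel's ray), 0 where there is no reading.
- ctrl.camera_model(name): a dict with "mtx" (3x3 intrinsics, pixels), "k1" (the pictures are not rectified: a ray, as slopes to the right and down, at radius r is drawn at 1 + k1 r^2 times it, then the intrinsics apply), "R" (3x3) and "t" (3): a world point X has camera coordinates R X + t; the wrist camera has in their place "tool_from_camera" (4x4, takes a point from camera to tool coordinates, whose origin is the TCP and whose axes are the flange's). Camera axes: x right, y down, z forward; pixel columns grow to the right and rows downward; lengths in m; the calibration is good to about 2 mm. A picture is of the moment at which its call begins: read the wrist's pose just before it. camera_model takes no time and is no camera call.
- ctrl.finish_job(): hands the job in; it is judged then, once.
The state is a dict: "t": time; "q": joint angles; "dq": joint speeds; "effort": joint torques, N m; "tool_pos": TCP position; "tool_rot": TCP orientation; "contact_force": force on the tool from outside, world axes, zero at the start; "wrist_torque": the same for the moment, N m; "opening": finger opening in m; "grip_force": force on a finger pad.
Only numpy, scipy, OpenCV 4.12 (cv2) and the standard library are available. Lean on these libraries where they do the work, as an engineer would, in place of code of your own. Each camera call takes 0.05 s, during which the arm holds its last target. There are 200 camera calls.

## Working session

There is one attempt and no reset: what is moved stays moved. The work goes in short steps, Python scripts to look and compute and a tool call to move; the robot and the scene stay as the last step left them, time stands still between calls to the robot, and variables do not carry over. Pictures are saved under pics/ and viewed, at most 10 in all, crops included, and the job is handed in when it is done.

Besides the shell and the picture viewer there is one more tool, called after ">>>" by a JSON object that holds its "op" and its "data", one argument or row to a line. apply_moves: Moves the arm, as the interface text tells. Its arguments: {"type":"object","properties":{"rows":{"type":"array","items":{"type":"number"}},"grip":{"type":"number"},"grip_force":{"type":"number"}},"required":["rows"]}

```bash
ls; mkdir -p pics
cat > h.py <<'E'
import numpy as np, cv2
from scipy.spatial.transform import Rotation as R
from station import ctrl
def cam(name, o=None):
    m=ctrl.camera_model(name)
    if name=='wrist':
        o=o or ctrl.get_obs(); T=np.eye(4); T[:3,:3]=R.from_rotvec(o['tool_rot']).as_matrix(); T[:3,3]=o['tool_pos']
        W=T@np.array(m['tool_from_camera'])
    else:
        W=np.eye(4); Rm=np.array(m['R']); W[:3,:3]=Rm.T; W[:3,3]=-Rm.T@np.array(m['t'])
    return np.array(m['mtx']),m['k1'],W
def cloud(name):
    o=ctrl.get_obs(); img,d=ctrl.get_image(name); K,k1,W=cam(name,o)
    v,u=np.mgrid[0:480,0:640].astype(float)
    p=cv2.undistortPoints(np.stack([u.ravel(),v.ravel()],1)[:,None],K,np.array([k1,0,0,0,0.])).reshape(480,640,2)
    P=np.dstack([p*d[...,None],d]); P=P@W[:3,:3].T+W[:3,3]; P[d==0]=np.nan
    return img,P
E
python3 - <<'E'
from h import *
print(ctrl.get_obs(), ctrl.tip_extent)
a=[]
for n in ['scene','side','wrist']:
    img,P=cloud(n); np.savez(f'{n}0.npz',img=img,P=P); a.append(img)
    cv2.imwrite(f'pics/{n}0.png',img)
E
```

```text
pics
{'t': 0.0, 'q': array([-1.45498720e+00,  5.33852005e-02,  1.61428278e+00, -6.84119287e-06,
        1.47600066e+00, -1.19023904e-01]), 'dq': array([ 0.00111803,  0.00180793, -0.00086147,  0.00036166,  0.00021618,
        0.0004241 ]), 'effort': array([ 3.41464411e-04, -3.93683374e+01, -3.70175314e+01, -4.83880319e-05,
        7.17724470e-03, -1.06565658e-06]), 'tool_pos': array([ 0.14535527, -0.60738015,  0.302652  ]), 'tool_rot': array([-3.11789971e+00, -3.67785673e-01,  5.45158456e-06]), 'contact_force': array([ 1.66931595,  0.51545428, -0.18830408]), 'wrist_torque': array([-0.0163527 ,  0.02414392, -0.01150513]), 'grip_force': 0.0, 'opening': 0.08571049061260319} 0.0726
```

View pics/scene0.png

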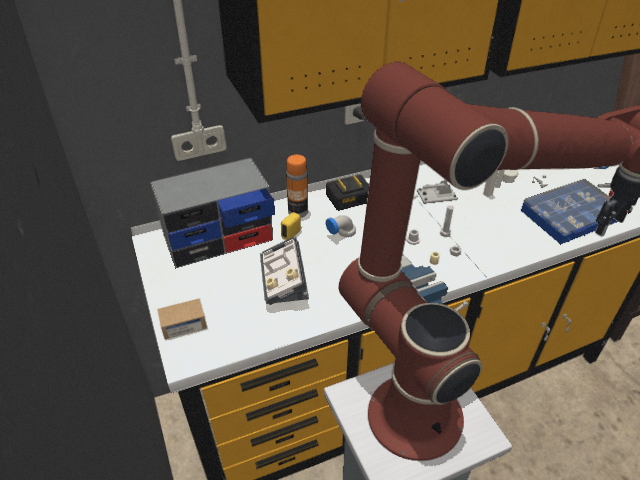

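View pics/side0.png

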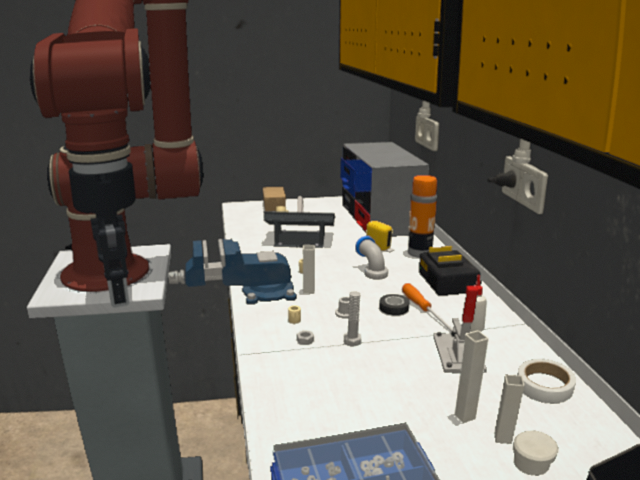

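The scene view shows the tray at (283,270) with two bushes at its near end. The side view shows one spare at (294,314), one behind the square tube at (303,265), the bolt at (353,318), the nut at (305,337) and a vise at (240,265). Next I'll measure from the point clouds.

Run:
```python
from h import *
s=np.load('scene0.npz'); P=s['P']; 
for u,v in [(283,240),(272,283),(292,274),(263,300),(305,293),(262,262),(296,245),(434,258),(446,235),(455,251),(413,237),(340,226),(180,320),(290,225)]:
    print('scene',u,v,np.round(np.nanmedian(P[v-1:v+2,u-1:u+2].reshape(-1,3),0),3))
s2=np.load('side0.npz'); P2=s2['P']
for u,v in [(294,309),(303,265),(308,250),(353,296),(305,335),(345,300),(394,300),(265,217),(333,217),(240,250),(270,290),(374,250)]:
    print('side',u,v,np.round(np.nanmedian(P2[v-1:v+2,u-1:u+2].reshape(-1,3),0),3))
a=cv2.resize(s['img'][225:315,240:330],None,fx=6,fy=6,interpolation=2)
# top-down height map from both clouds
Q=np.concatenate([P.reshape(-1,3),P2.reshape(-1,3)]);C=np.concatenate([s['img'].reshape(-1,3),s2['img'].reshape(-1,3)])
w=np.load('wrist0.npz');Q=np.concatenate([Q,w['P'].reshape(-1,3)]);C=np.concatenate([C,w['img'].reshape(-1,3)])
b=cv2.resize(s2['img'][200:360,225:425],None,fx=2.6,fy=2.6,interpolation=2)
b=cv2.copyMakeBorder(b,0,max(0,600-b.shape[0]),0,0,0)
a=cv2.copyMakeBorder(a,0,60,0,0,0)
cv2.imwrite('pics/c1.png',cv2.resize(np.hstack([a,b[:600]]),(800,450)))
```

```text
scene 283 240 [ 0.672  0.071 -0.002]
scene 272 283 [0.448 0.178 0.067]
scene 292 274 [0.433 0.127 0.095]
scene 263 300 [ 0.463  0.202 -0.001]
scene 305 293 [0.436 0.091 0.008]
scene 262 262 [0.557 0.171 0.043]
scene 296 245 [0.54  0.074 0.091]
scene 434 258 [ 0.409 -0.295  0.021]
scene 446 235 [ 0.495 -0.394  0.007]
scene 455 251 [ 0.417 -0.375  0.012]
scene 413 237 [ 0.51  -0.285  0.02 ]
scene 340 226 [ 0.609 -0.09   0.052]
scene 180 320 [0.434 0.425 0.048]
scene 290 225 [0.662 0.049 0.059]
side 294 309 [ 0.419 -0.295  0.026]
side 303 265 [ 0.457 -0.186  0.066]
side 308 250 [ 0.466 -0.19   0.104]
side 353 296 [ 0.509 -0.407  0.102]
side 305 335 [ 0.428 -0.371  0.009]
side 345 300 [ 0.523 -0.283  0.03 ]
side 394 300 [ 0.633 -0.273  0.011]
side 265 217 [0.403 0.103 0.08 ]
side 333 217 [0.574 0.064 0.083]
side 240 250 [ 0.324 -0.157  0.101]
side 270 290 [ 0.381 -0.201  0.022]
side 374 250 [ 0.632 -0.118  0.062]
```

View pics/c1.png

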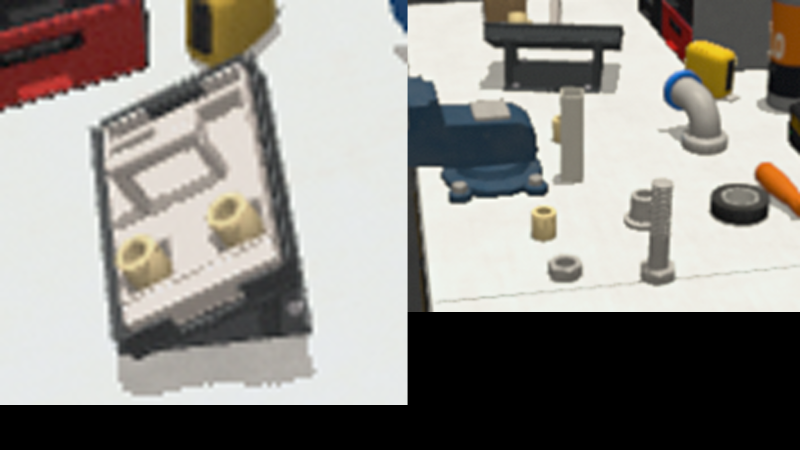

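View pics/wrist0.png

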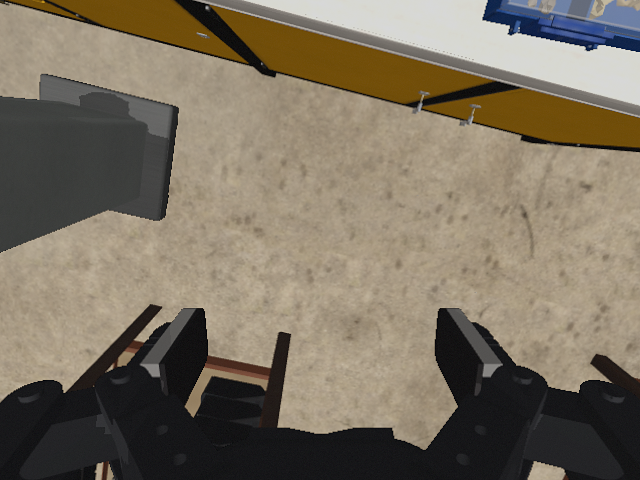

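The scene crop shows the tray with bushes standing in the near two pockets (crop (145,262) and (234,220)), which puts the closed block at the near, notched end. The side crop shows the second spare hidden behind the square tube at crop (556,128). I'll go above the bench spares first for a wrist look, then continue to the tray.

```bash
cat >> h.py <<'E'
def down(yaw):  # tool z down, tool x at world angle yaw
    c,s=np.cos(yaw),np.sin(yaw); return np.array([[c,s,0],[s,-c,0],[0,0,-1.]])
def delta(pos,Rt=None):
    o=ctrl.get_obs(); R0=R.from_rotvec(o['tool_rot']).as_matrix(); Rt=R0 if Rt is None else Rt
    d=R0.T@(np.array(pos)-o['tool_pos']); r=R.from_matrix(R0.T@Rt).as_rotvec()
    print('row',np.round(d/0.6,4).tolist(),np.round(r/(np.pi/2),4).tolist(),'rows>=',round(max(np.linalg.norm(d)/.05,np.degrees(np.linalg.norm(r))/8.59),1),'t',round(o['t'],2))
def q(): o=ctrl.get_obs(); print(np.round(o['q'],3),np.round(o['tool_pos'],4),np.round(o['opening'],4),np.round(o['contact_force'],1))
E
python3 - <<'E'
from h import *
print(ctrl.camera_model('wrist')); delta([.38,-.25,.36],down(1.19))
E
```

```text
{'mtx': array([[388.43791062,   0.        , 320.83518519],
       [  0.        , 388.43791062, 241.43116374],
       [  0.        ,   0.        ,   1.        ]]), 'k1': 0.011022706183549698, 'tool_from_camera': array([[-7.93075892e-05, -9.57531145e-01, -2.88329846e-01,
         7.29808104e-02],
       [ 9.99999957e-01,  5.65876624e-06, -2.93851059e-04,
         4.17946523e-04],
       [ 2.83003133e-04, -2.88329857e-01,  9.57531103e-01,
        -6.93237525e-02],
       [ 0.00000000e+00,  0.00000000e+00,  0.00000000e+00,
         1.00000000e+00]])}
row [0.519, -0.4886, -0.0942] [-0.0009, -0.0006, -0.6081] rows>= 8.6 t 0.15
```

>>> {"op": "apply_moves", "data": {
  "rows": [0.52, -0.489, -0.094, 0, 0, -0.608, 0.52, -0.489, -0.094, 0, 0, -0.608, 0.52, -0.489, -0.094, 0, 0, -0.608, 0.52, -0.489, -0.094, 0, 0, -0.608, 0.52, -0.489, -0.094, 0, 0, -0.608, 0.52, -0.489, -0.094, 0, 0, -0.608, 0.52, -0.489, -0.094, 0, 0, -0.608, 0.52, -0.489, -0.094, 0, 0, -0.608, 0.52, -0.489, -0.094, 0, 0, -0.608, 0.52, -0.489, -0.094, 0, 0, -0.608, 0.52, -0.489, -0.094, 0, 0, -0.608]
}}

```text
t: 1.25
tool_pos: [0.3807, -0.2495, 0.3601]
tool_rot: [2.6, 1.763, -0.001]
contact_force: [-0.3, -0.2, -0.9]
opening: 0.0853
grip_force: 0.0
```

Run:
```python
from h import *
q(); img,P=cloud('wrist'); np.savez('w1.npz',img=img,P=P)
for x in np.arange(.3,.6,.05):
    for y in np.arange(-.4,0,.1): 
        pass
cv2.imwrite('pics/w1.png',img)
# tall-ish blobs
m=(np.nan_to_num(P[...,2])>.008)&(P[...,2]<.2); n,l,st,_=cv2.connectedComponentsWithStats(m.astype(np.uint8))
for i in range(1,n):
    if st[i,4]>80:
        p=P[l==i]; print(st[i],np.round(p.min(0),3),np.round(p.max(0),3))
```

```text
[-7.440e-01 -3.970e-01  1.916e+00 -1.000e-03  1.622e+00 -3.640e-01] [ 0.3807 -0.2495  0.3601] 0.0853 [-0.3 -0.2 -0.9]
[   77    32   281   248 27846] [ 0.168 -0.243  0.008] [ 0.436 -0.096  0.115]
[ 579   65   61  133 3111] [ 0.659 -0.381  0.008] [ 0.702 -0.232  0.032]
[ 362   75   48   40 1356] [ 0.453 -0.195  0.008] [ 0.482 -0.166  0.107]
[ 524  112   68   64 2619] [ 0.595 -0.324  0.008] [ 0.659 -0.259  0.021]
[445 169  36  31 722] [ 0.509 -0.307  0.008] [ 0.537 -0.279  0.035]
[358 215  26  27 461] [ 0.404 -0.315  0.008] [ 0.43  -0.289  0.031]
[ 607  232   33   99 2701] [ 0.641 -0.538  0.008] [ 0.694 -0.415  0.024]
[ 461  259   64   60 1603] [ 0.495 -0.418  0.008] [ 0.529 -0.382  0.104]
[385 271  30  27 418] [ 0.41  -0.398  0.008] [ 0.441 -0.363  0.016]
[528 461  19  19 194] [ 0.494 -0.697  0.01 ] [ 0.515 -0.691  0.038]
```

View pics/w1.png

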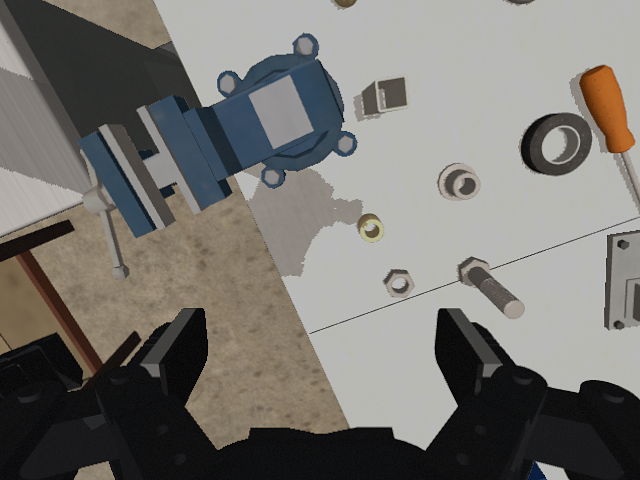

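The wrist view shows spare bush A at (371,228), which is world (0.417, -0.302). Bush B is just cut off at (345,2), and the vise is on the left. Now to the tray, with the tool along its normal.

```bash
cat >> h.py <<'E'
def tray(yaw):
    y=np.array([np.cos(yaw),np.sin(yaw),0]); x=np.array([y[1],-y[0],0]); z=np.array([0,0,1.]); a=np.radians(26)
    u=np.cos(a)*x+np.sin(a)*z; n=np.cos(a)*z-np.sin(a)*x
    return u,y,n
def toolR(yaw,s=1):
    u,y,n=tray(yaw); return np.stack([-s*u,s*y,-n],1)
E
python3 - <<'E'
from h import *
y=np.radians(-13); delta(np.array([.484,.126,.05])+.26*tray(y)[2],toolR(y))
E
```

```text
row [0.8339, -0.1017, 0.1269] [-0.0227, -0.2882, -0.0962] rows>= 10.2 t 1.3
```

>>> {"op": "apply_moves", "data": {
  "rows": [0.834, -0.102, 0.127, -0.023, -0.288, -0.096, 0.834, -0.102, 0.127, -0.023, -0.288, -0.096, 0.834, -0.102, 0.127, -0.023, -0.288, -0.096, 0.834, -0.102, 0.127, -0.023, -0.288, -0.096, 0.834, -0.102, 0.127, -0.023, -0.288, -0.096, 0.834, -0.102, 0.127, -0.023, -0.288, -0.096, 0.834, -0.102, 0.127, -0.023, -0.288, -0.096, 0.834, -0.102, 0.127, -0.023, -0.288, -0.096, 0.834, -0.102, 0.127, -0.023, -0.288, -0.096, 0.834, -0.102, 0.127, -0.023, -0.288, -0.096, 0.834, -0.102, 0.127, -0.023, -0.288, -0.096, 0.834, -0.102, 0.127, -0.023, -0.288, -0.096, 0.834, -0.102, 0.127, -0.023, -0.288, -0.096]
}}

```text
t: 2.6
tool_pos: [0.5102, 0.2358, 0.2839]
tool_rot: [2.205, 1.749, -0.509]
contact_force: [-0.8, 0.4, 0.2]
opening: 0.0857
grip_force: 0.0
```

Run:
```python
from h import *
q(); img,P=cloud('wrist'); np.savez('w2.npz',img=img,P=P)
cv2.imwrite('pics/w2.png',img)
```

```text
[ 0.429  0.073  1.661 -0.358  1.689  0.666] [0.5102 0.2358 0.2839] 0.0857 [-0.8  0.4  0.2]
```

View pics/w2.png

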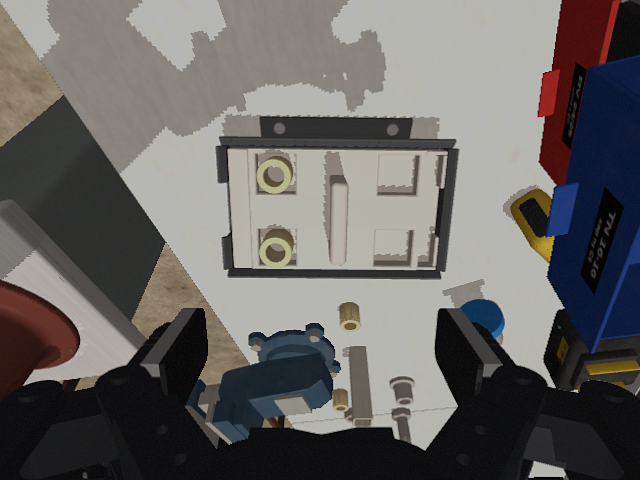

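The wrist view shows the notch at the left wall (222,210), nearest the robot. The scoop is at the right end (435,210), bushes sit at (275,175) and (277,247), the handle is at (339,220), and bush B is at (350,317). Now I'll fit these.

Run:
```python
from h import *
w=np.load('w2.npz'); img,P=w['img'],w['P']
# bush B
p=P[295:335,330:368].reshape(-1,3); p=p[p[:,2]>.024]; p=p[p[:,2]<.034]; print('bushB',p.min(0),p.max(0),len(p))
Q=P[140:280,215:460].reshape(-1,3); I=img[140:280,215:460].reshape(-1,3).astype(int)
yaw=np.radians(-13); s0=np.array([.484,.126,.05])
for it in range(3):
    u,y,n=tray(yaw); F=np.stack([(Q-s0)@u,(Q-s0)@y,(Q-s0)@n],1)
    deck=(F[:,2]>.016)&(F[:,2]<.026)&(I.min(1)>120)
    A=np.c_[F[deck][:,:2],np.ones(deck.sum())]; c,*_=np.linalg.lstsq(A,F[deck][:,2],rcond=None)
    rr=cv2.minAreaRect(F[deck][:,:2].astype(np.float32)*1000)
    h=(F[:,2]>.058)&(F[:,2]<.07); hr=cv2.minAreaRect(F[h][:,:2].astype(np.float32)*1000)
    dark=(F[:,2]>.010)&(F[:,2]<.026)&(I.max(1)<110); tr=cv2.minAreaRect(F[dark][:,:2].astype(np.float32)*1000)
    print('yaw',np.degrees(yaw),'plane',c,'\n deck',rr,'\n handle',hr,np.median(F[h][:,2]),'\n tray',tr)
    a=hr[2]; 
    a=tr[2]; a=a-90 if a>45 else a
    yaw+=np.radians(a)
    s0=s0+u*tr[0][0]/1000+y*tr[0][1]/1000+n*(c[2]-.021)
    print('seat',s0)
```

```text
bushB [ 0.46153406 -0.08903948  0.02402084] [ 0.48680621 -0.0624141   0.02886476] 203
yaw -13.0 plane [-0.0003709  -0.00765446  0.02255688] 
 deck ((-3.8918304443359375, 12.712547302246094), (188.91781616210938, 115.53498077392578), 89.10911560058594) 
 handle ((-5.089664459228516, 12.6358642578125), (12.065025329589844, 59.26895523071289), 89.15988159179688) 0.06610421304157149 
 tray ((-3.690174102783203, 12.307662963867188), (187.58009338378906, 114.40155792236328), 89.64241790771484)
seat [0.49689184 0.12712808 0.04978165]
yaw -13.357582092285158 plane [-0.00031427 -0.00488194  0.02090823] 
 deck ((-0.20387649536132812, 0.35353851318359375), (188.9214324951172, 115.53491973876953), 89.43045806884766) 
 handle ((-1.4007987976074219, 0.15913772583007812), (12.05205249786377, 59.26909637451172), 89.48140716552734) 0.06455621533063576 
 tray ((0.00130462646484375, -0.05205535888671875), (187.58360290527344, 114.40084838867188), 89.96476745605469)
seat [0.49683163 0.12709982 0.04969974]
yaw -13.39281463623047 plane [-0.00031165 -0.0046126   0.02100023] 
 deck ((-0.2053985595703125, 0.4004974365234375), (188.9217071533203, 115.53489685058594), 89.46212768554688) 
 handle ((-1.4022102355957031, 0.19414091110229492), (12.051247596740723, 59.269100189208984), 89.513671875) 0.06464702546107262 
 tray ((0.0001220703125, -0.00514984130859375), (187.5838623046875, 114.40076446533203), 89.99654388427734)
seat [0.49682662 0.127101   0.04969999]
```

```bash
cat >> h.py <<'E'
SEAT=np.array([.4968,.1271,.0497]); YAW=np.radians(-13.6); U,Y,N=tray(YAW)
def sp(u,y,n): return SEAT+(u*U+y*Y+n*N)/1000
E
python3 - <<'E'
from h import *
delta(sp(-1.4,.2,112),toolR(YAW))
E
```

```text
row [0.0109, 0.0203, 0.2441] [0.003, 0.0001, 0.0041] rows>= 2.9 t 2.65
```

>>> {"op": "apply_moves", "data": {
  "rows": [0.011, 0.02, 0.06, 0.003, 0, 0.004, 0.011, 0.02, 0.12, 0.003, 0, 0.004, 0.011, 0.02, 0.17, 0.003, 0, 0.004, 0.011, 0.02, 0.21, 0.003, 0, 0.004, 0.011, 0.02, 0.235, 0.003, 0, 0.004, 0.011, 0.02, 0.244, 0.003, 0, 0.004, 0.011, 0.02, 0.244, 0.003, 0, 0.004, 0.011, 0.02, 0.244, 0.003, 0, 0.004],
  "grip": 0.5
}}

```text
t: 3.45
tool_pos: [0.5095, 0.1782, 0.1512]
tool_rot: [2.212, 1.744, -0.507]
contact_force: [-0.2, 0.2, -0.2]
opening: 0.0425
grip_force: 0.0
```

>>> {"op": "apply_moves", "data": {
  "rows": [0, 0, 0, 0, 0, 0, 0, 0, 0, 0, 0, 0, 0, 0, 0, 0, 0, 0, 0, 0, 0, 0, 0, 0, 0, 0, 0, 0, 0, 0, 0, 0, 0, 0, 0, 0, 0, 0, 0, 0, 0, 0, 0, 0, 0, 0, 0, 0],
  "grip": 0,
  "grip_force": 100
}}

```text
t: 4.25
tool_pos: [0.5094, 0.1786, 0.1509]
tool_rot: [2.211, 1.745, -0.506]
contact_force: [0.9, 4.0, 5.5]
opening: 0.01
grip_force: 98.3
```

Run:
```python
from h import *
q(); print(ctrl.get_obs()['grip_force']); delta(sp(-1.4,.2,112),toolR(YAW))
```

```text
[ 0.341  0.147  1.819 -0.379  1.443  0.676] [0.5094 0.1786 0.1509] 0.01 [0.9 4.  5.5]
98.32347750663757
row [-0.0032, 0.0002, 0.0036] [0.0018, -0.0014, 0.0011] rows>= 0.1 t 4.25
```

>>> {"op": "apply_moves", "data": {
  "rows": [0, 0, -0.02, 0, 0, 0, 0, 0, -0.05, 0, 0, 0, 0, 0, -0.09, 0, 0, 0, 0, 0, -0.13, 0, 0, 0, 0, 0, -0.16, 0, 0, 0, 0, 0, -0.18, 0, 0, 0, 0, 0, -0.18, 0, 0, 0]
}}

```text
t: 4.95
tool_pos: [0.52, 0.2246, 0.2479]
tool_rot: [2.211, 1.745, -0.507]
contact_force: [1.5, -0.6, -3.6]
opening: 0.0097
grip_force: 97.8
```

>>> {"op": "apply_moves", "data": {
  "rows": [0, 0, 0, 0, 0, -0.05, 0, 0, 0, 0, 0, -0.12, 0, 0, 0, 0, 0, -0.2, 0, 0, 0, 0, 0, -0.28, 0, 0, 0, 0, 0, -0.36, 0, 0, 0, 0, 0, -0.44, 0, 0, 0, 0, 0, -0.52, 0, 0, 0, 0, 0, -0.6, 0, 0, 0, 0, 0, -0.68, 0, 0, 0, 0, 0, -0.76, 0, 0, 0, 0, 0, -0.84, 0, 0, 0, 0, 0, -0.92, 0, 0, 0, 0, 0, -1, 0, 0, 0, 0, 0, -1]
}}

```text
t: 6.35
tool_pos: [0.5188, 0.2234, 0.2448]
tool_rot: [-0.352, -2.987, 0.691]
contact_force: [0.7, 0.3, -2.9]
opening: 0.01
grip_force: 97.8
```

>>> {"op": "apply_moves", "data": {
  "rows": [0, 0, 0, 0, 0, -0.08, 0, 0, 0, 0, 0, -0.16, 0, 0, 0, 0, 0, -0.24, 0, 0, 0, 0, 0, -0.32, 0, 0, 0, 0, 0, -0.4, 0, 0, 0, 0, 0, -0.48, 0, 0, 0, 0, 0, -0.56, 0, 0, 0, 0, 0, -0.64, 0, 0, 0, 0, 0, -0.72, 0, 0, 0, 0, 0, -0.8, 0, 0, 0, 0, 0, -0.88, 0, 0, 0, 0, 0, -0.95, 0, 0, 0, 0, 0, -1, 0, 0, 0, 0, 0, -1, 0, 0, 0, 0, 0, -1]
}}

```text
t: 7.85
tool_pos: [0.5192, 0.2237, 0.2459]
tool_rot: [1.705, -2.168, 0.394]
contact_force: [-0.2, 0.0, -3.9]
opening: 0.0099
grip_force: 97.8
```

Run:
```python
from h import *
q(); print(ctrl.get_obs()['grip_force']); delta(sp(0,0,150),toolR(YAW,-1))
img,P=cloud('wrist'); np.savez('w3.npz',img=img,P=P)
cv2.imwrite('pics/w3.png',img)
```

```text
[ 0.404  0.11   1.687 -0.36   1.625 -2.468] [0.5192 0.2237 0.2459] 0.0099 [-0.2  0.  -3.9]
97.81277418136597
row [0.0052, -0.0016, 0.1163] [0.0002, -0.0003, -0.0003] rows>= 1.4 t 7.85
```

View pics/w3.png

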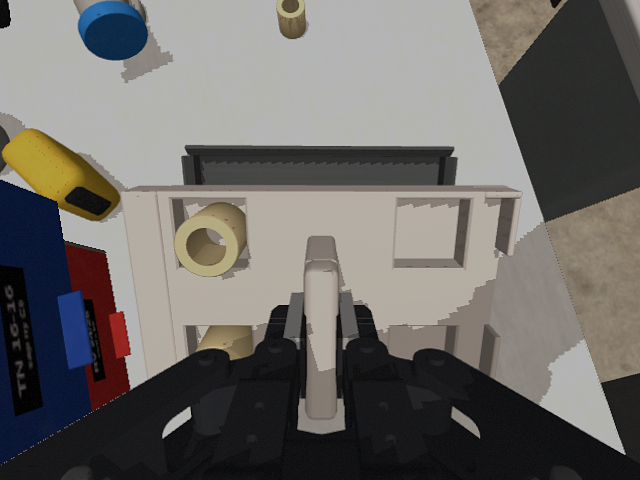

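The insert is held level with the tray, its two bushes seated (one clearly at (210,240)), and the scoop now faces the robot side (right). Next I'll measure the insert's offset in the hand from the cloud.

Run:
```python
from h import *
w=np.load('w3.npz'); img,P=w['img'],w['P']; o=ctrl.get_obs()
T=R.from_rotvec(o['tool_rot']).as_matrix(); F=((P-o['tool_pos'])@T)*1000 # tool frame mm
I=img.min(2); W=(I>100)
d=W&(F[...,2]>80)&(F[...,2]<105)&(np.abs(F[...,0])<60)&(np.abs(F[...,1])<95)
p=F[d]; print('z',np.percentile(p[:,2],[5,50,95]))
z0=np.median(p[:,2]); p=p[abs(p[:,2]-z0)<4]
A=np.c_[p[:,:2],np.ones(len(p))]; print('plane',np.linalg.lstsq(A,p[:,2],rcond=None)[0])
for lo in range(-10,56,10):
    s=p[(p[:,0]>lo)&(p[:,0]<lo+10)]; 
    if len(s): print('x',lo,'y ends',s[:,1].min().round(1),s[:,1].max().round(1))
for lo in range(-80,80,20):
    s=p[(p[:,1]>lo)&(p[:,1]<lo+20)]
    if len(s): print('y',lo,'x',s[:,0].min().round(1),s[:,0].max().round(1))
h=W&(F[...,2]<60)&(F[...,2]>42)&(np.abs(F[...,1])<12)&(np.abs(F[...,0])<45); print('bar',F[h].min(0),F[h].max(0))
```

```text
z [92.41527308 93.50934879 95.25182655]
plane [4.97273138e-03 9.38408145e-04 9.34639504e+01]
x -10 y ends -84.7 69.5
x 0 y ends -84.6 69.7
x 10 y ends -84.3 85.4
x 20 y ends -84.5 85.4
x 30 y ends -84.5 85.7
x 40 y ends -84.7 85.3
y -80 x -42.1 47.0
y -60 x -23.7 47.0
y -40 x -27.3 47.0
y -20 x -5.8 46.9
y 0 x -5.9 46.9
y 20 x -29.1 46.9
y 40 x -16.7 47.1
y 60 x -35.0 46.8
bar [-31.83830931  -5.75962493  47.63144338] [28.40352354  5.8554981  59.99418257]
```

Run:
```python
from h import *
for f in ['w2','w3']:
    w=np.load(f+'.npz'); img,P=w['img'],w['P']
    F=np.stack([(P-SEAT)@U,(P-SEAT)@Y,(P-SEAT)@N],-1)*1000
    d=(img.max(2)<110)&(F[...,2]>14)&(F[...,2]<26)&(F[...,0]>30)&(F[...,0]<65)&(abs(F[...,1])<100)
    p=F[d]; print(f,len(p),'umax',[np.round(np.percentile(p[(p[:,1]>a)&(p[:,1]<a+40)][:,0],97),1) for a in (-80,-40,0,40)],'y',p[:,1].min(),p[:,1].max(),'n',np.percentile(p[:,2],[50,95]))
    d=(img.max(2)<110)&(F[...,2]>17)&(F[...,2]<26)&(abs(F[...,0])<70)&(F[...,0]>46); p=F[d]; print(' bigger n', np.percentile(p,[1,99],axis=0))
```

```text
w2 2629 umax [np.float64(55.8), np.float64(55.7), np.float64(56.3), np.float64(56.2)] y -93.66289905354988 93.70771650280068 n [18.51485609 21.35125977]
 bigger n [[ 46.99066546 -90.46988348  17.03324689]
 [ 56.46277343  90.67097782  22.05563388]]
w3 3332 umax [np.float64(56.6), np.float64(56.6), np.float64(56.7), np.float64(56.6)] y -93.20715465283966 93.87605945953655 n [19.05939862 21.33984175]
 bigger n [[ 46.72318513 -91.079241    17.06818188]
 [ 56.70838056  91.24625767  22.04885623]]
```

Run:
```python
from h import *
delta(sp(2.2,.4,116),toolR(YAW,-1))
```

```text
row [0.0088, -0.0021, 0.1734] [0.0, -0.0002, 0.0] rows>= 2.1 t 7.9
```

>>> {"op": "apply_moves", "data": {
  "rows": [0.009, -0.002, 0.03, 0, 0, 0, 0.009, -0.002, 0.06, 0, 0, 0, 0.009, -0.002, 0.09, 0, 0, 0, 0.009, -0.002, 0.11, 0, 0, 0, 0.009, -0.002, 0.12, 0, 0, 0, 0.009, -0.002, 0.13, 0, 0, 0, 0.009, -0.002, 0.138, 0, 0, 0, 0.009, -0.002, 0.146, 0, 0, 0, 0.009, -0.002, 0.154, 0, 0, 0, 0.009, -0.002, 0.16, 0, 0, 0, 0.009, -0.002, 0.166, 0, 0, 0, 0.009, -0.002, 0.172, 0, 0, 0, 0.009, -0.002, 0.172, 0, 0, 0, 0.009, -0.002, 0.172, 0, 0, 0]
}}

```text
t: 9.3
tool_pos: [0.5091, 0.175, 0.1563]
tool_rot: [1.709, -2.166, 0.394]
contact_force: [-0.7, -0.8, -3.4]
opening: 0.0098
grip_force: 97.8
```

Run:
```python
from h import *
q(); delta(sp(2.2,.4,114.5),toolR(YAW,-1))
```

```text
[ 0.335  0.137  1.82  -0.38   1.451 -2.475] [0.5091 0.175  0.1563] 0.0098 [-0.7 -0.8 -3.4]
row [-0.0001, 0.0005, 0.0049] [-0.0005, 0.0003, 0.0015] rows>= 0.1 t 9.3
```

>>> {"op": "apply_moves", "data": {
  "rows": [0, 0, 0.002, 0, 0, 0, 0, 0, 0.004, 0, 0, 0, 0, 0, 0.006, 0, 0, 0, 0, 0, 0.006, 0, 0, 0]
}}

```text
t: 9.7
tool_pos: [0.509, 0.1736, 0.1535]
tool_rot: [1.709, -2.166, 0.394]
contact_force: [0.6, 1.9, -2.0]
opening: 0.0103
grip_force: 98.1
```

>>> {"op": "apply_moves", "data": {
  "rows": [0, 0, 0, 0, 0, 0, 0, 0, 0, 0, 0, 0, 0, 0, 0, 0, 0, 0, 0, 0, 0, 0, 0, 0],
  "grip": 0.4
}}

```text
t: 10.1
tool_pos: [0.5089, 0.1734, 0.1534]
tool_rot: [1.709, -2.166, 0.394]
contact_force: [-0.1, -0.0, -0.6]
opening: 0.0341
grip_force: 0.0
```

>>> {"op": "apply_moves", "data": {
  "rows": [0, 0, -0.05, 0, 0, 0, 0, 0, -0.12, 0, 0, 0, 0, 0, -0.2, 0, 0, 0, 0, 0, -0.24, 0, 0, 0, 0, 0, -0.24, 0, 0, 0, 0, 0, -0.24, 0, 0, 0]
}}

```text
t: 10.7
tool_pos: [0.5234, 0.2348, 0.2823]
tool_rot: [1.709, -2.166, 0.394]
contact_force: [-0.2, 0.3, -1.3]
opening: 0.0342
grip_force: 0.0
```

```bash
cat > fit.py <<'E'
from h import *
def fit(f):
    q(); img,P=cloud('wrist'); np.savez(f+'.npz',img=img,P=P); cv2.imwrite(f'pics/{f}.png',img)
    F=np.stack([(P-SEAT)@U,(P-SEAT)@Y,(P-SEAT)@N],-1)*1000
    I=img.astype(int); W=(I.min(2)>100)&(abs(F[...,0])<54)&(abs(F[...,1])<90)
    d=W&(F[...,2]>15)&(F[...,2]<27); p=F[d]
    A=np.c_[p[:,:2],np.ones(len(p))]; print('plane',np.linalg.lstsq(A,p[:,2],rcond=None)[0], 'u',np.percentile(p[:,0],[.5,99.5]),'y',np.percentile(p[:,1],[.2,99.8]))
    h=W&(F[...,2]>60)&(F[...,2]<70); print('handle',F[h].min(0),F[h].max(0),np.median(F[h],0))
    for a in (-30,30):
        for b in (-48,48):
            m=(abs(F[...,0]-a)<25)&(abs(F[...,1]-b)<25)&(F[...,2]>32)&(F[...,2]<40)
            if m.sum()>20: c=cv2.minEnclosingCircle(F[m][:,:2].astype(np.float32)); print('bush',a,b,c,np.median(F[m][:,2]))
            m=(abs(F[...,0]-a)<13)&(abs(F[...,1]-b)<13); print('  level',a,b,np.median(F[m][:,2]))
E
python3 -c "
from fit import *
fit('w4')"
```

```text
[ 0.418  0.1    1.635 -0.358  1.687 -2.48 ] [0.5234 0.2348 0.2823] 0.0342 [-0.2  0.3 -1.3]
plane [ 1.61911802e-03 -2.19250388e-03  2.09798111e+01] u [-48.52712196  48.73859812] y [-83.3227464   85.19758827]
handle [-28.9714968   -4.84424945  60.00889083] [29.91595891  6.80984973 67.4326011 ] [ 1.57663651  1.02960691 64.70115589]
  level -30 -48 7.250054299027915
bush -30 48 ((-32.8046989440918, 46.87887954711914), 13.424346923828125) 35.45045031801416
  level -30 48 28.58880543637976
  level 30 -48 7.166072154112023
bush 30 48 ((27.00328254699707, 46.778751373291016), 13.205391883850098) 35.363817338804054
  level 30 48 27.209661903237677
```

View pics/w4.png

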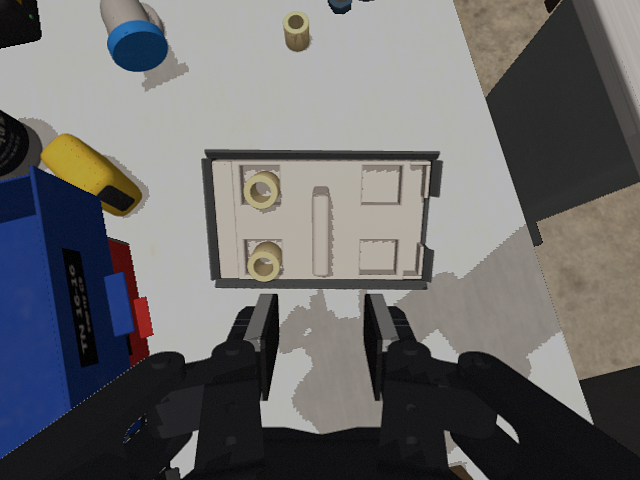

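The insert is home with its deck level at 21.0 mm, its scoop at the notch end (right, (425,215)), and bushes at (262,188) and (265,260). Empty pockets are at (380,185) and (378,255). Next is bush B at (296,30), so I'm checking vise clearance.

Run:
```python
from h import *
P=np.concatenate([np.load(f+'.npz')['P'].reshape(-1,3) for f in ['w1','w2','w4']])
for n,c in (('B',(.474,-.076)),):
    r=np.hypot(P[:,0]-c[0],P[:,1]-c[1]); m=(r<.1)&(P[:,2]>.035)&(P[:,2]<.2); p=P[m]
    print(len(p)); 
    i=np.argsort(r[m])[:1]; print('closest tall',p[i],r[m][i]); m2=p[:,2]>.08; print('z>.08 closest',p[m2][np.argmin(r[m][m2])] if m2.any() else None)
w=np.load('w4.npz'); p=w['P'][5:55,275:318].reshape(-1,3); p=p[(p[:,2]>.026)&(p[:,2]<.033)]; print('B top',p.min(0),p.max(0),cv2.minEnclosingCircle(p[:,:2].astype(np.float32)))
p=np.load('w2.npz')['P'][295:335,330:368].reshape(-1,3); p=p[(p[:,2]>.026)&(p[:,2]<.033)]; print('B2',cv2.minEnclosingCircle(p[:,:2].astype(np.float32)))
p=np.load('w1.npz')['P'][205:250,350:395].reshape(-1,3); p=p[(p[:,2]>.026)&(p[:,2]<.033)]; print('A',cv2.minEnclosingCircle(p[:,:2].astype(np.float32)))
delta([.474,-.076,.19],down(-1.81))
```

```text
3466
closest tall [[ 0.42667395 -0.12862288  0.04106756]] [0.07077374]
z>.08 closest [ 0.46020328 -0.1641448   0.09713356]
B top [ 0.46181315 -0.0899016   0.02602672] [ 0.48755723 -0.06363803  0.02969994] ((0.4747107923030853, -0.07702512294054031), 0.013462109491229057)
B2 ((0.4744051396846771, -0.07588323950767517), 0.013681753538548946)
A ((0.4173166751861572, -0.3024574816226959), 0.013262629508972168)
row [0.4023, -0.0417, 0.3652] [0.0008, -0.2896, 0.0029] rows>= 6.5 t 10.75
```

>>> {"op": "apply_moves", "data": {
  "rows": [0.402, -0.042, 0.365, 0, -0.29, 0.003, 0.402, -0.042, 0.365, 0, -0.29, 0.003, 0.402, -0.042, 0.365, 0, -0.29, 0.003, 0.402, -0.042, 0.365, 0, -0.29, 0.003, 0.402, -0.042, 0.365, 0, -0.29, 0.003, 0.402, -0.042, 0.365, 0, -0.29, 0.003, 0.402, -0.042, 0.365, 0, -0.29, 0.003, 0.402, -0.042, 0.365, 0, -0.29, 0.003, 0.402, -0.042, 0.365, 0, -0.29, 0.003],
  "grip": 0.7
}}

```text
t: 11.65
tool_pos: [0.4799, -0.0555, 0.19]
tool_rot: [1.902, -2.482, 0.016]
contact_force: [-0.4, 0.8, 0.3]
opening: 0.0596
grip_force: 0.0
```

Run:
```python
from h import *
q(); delta([.4746,-.0765,.090],down(-1.81))
img,P=cloud('wrist'); o=P.reshape(-1,3); m=(o[:,2]>.027)&(o[:,2]<.033)&(np.hypot(o[:,0]-.4746,o[:,1]+.0765)<.03); print(m.sum(), cv2.minEnclosingCircle(o[m][:,:2].astype(np.float32)) if m.any() else '')
```

```text
[-0.262 -0.194  2.043 -0.018  1.294 -3.135] [ 0.4799 -0.0555  0.19  ] 0.0596 [-0.4  0.8  0.3]
row [0.0331, -0.0008, 0.1672] [0.0008, -0.0112, -0.0154] rows>= 2.0 t 11.65
799 ((0.4745926856994629, -0.07728701084852219), 0.013107504695653915)
```

Run:
```python
from h import *
delta([.4746,-.077,.110],down(-2.2))
```

```text
row [0.0353, -0.0002, 0.1351] [-0.0023, -0.0111, 0.2335] rows>= 2.4 t 11.7
```

>>> {"op": "apply_moves", "data": {
  "rows": [0.035, 0, 0.04, 0, -0.011, 0.08, 0.035, 0, 0.08, 0, -0.011, 0.16, 0.035, 0, 0.12, 0, -0.011, 0.233, 0.035, 0, 0.135, -0.002, -0.011, 0.233, 0.035, 0, 0.135, -0.002, -0.011, 0.233, 0.035, 0, 0.135, -0.002, -0.011, 0.233]
}}

```text
t: 12.3
tool_pos: [0.4755, -0.0774, 0.1115]
tool_rot: [-1.427, 2.797, -0.004]
contact_force: [1.1, 0.5, -0.9]
opening: 0.0592
grip_force: 0.0
```

Run:
```python
from h import *
q(); delta([.4746,-.077,.090],down(-2.2))
```

```text
[-3.160e-01 -8.700e-02  2.094e+00 -1.000e-03  1.132e+00 -2.830e+00] [ 0.4755 -0.0774  0.1115] 0.0592 [ 1.1  0.5 -0.9]
row [0.0003, 0.0017, 0.0358] [-0.0018, 0.0001, 0.0013] rows>= 0.4 t 12.3
```

>>> {"op": "apply_moves", "data": {
  "rows": [0, 0.0017, 0.018, 0, 0, 0, 0, 0.0017, 0.036, 0, 0, 0, 0, 0.0017, 0.036, 0, 0, 0, 0, 0.0017, 0.036, 0, 0, 0]
}}

```text
t: 12.7
tool_pos: [0.4734, -0.0773, 0.0882]
tool_rot: [1.424, -2.8, 0.001]
contact_force: [-0.1, 0.4, -0.0]
opening: 0.0596
grip_force: 0.0
```

>>> {"op": "apply_moves", "data": {
  "rows": [0, 0, 0, 0, 0, 0, 0, 0, 0, 0, 0, 0, 0, 0, 0, 0, 0, 0, 0, 0, 0, 0, 0, 0, 0, 0, 0, 0, 0, 0, 0, 0, 0, 0, 0, 0, 0, 0, 0, 0, 0, 0],
  "grip": 0,
  "grip_force": 40
}}

```text
t: 13.4
tool_pos: [0.4742, -0.0775, 0.0893]
tool_rot: [-1.423, 2.8, -0.004]
contact_force: [-0.2, 0.1, 4.6]
opening: 0.0236
grip_force: 39.7
```

>>> {"op": "apply_moves", "data": {
  "rows": [0, 0, -0.08, 0, 0, 0, 0, 0, -0.16, 0, 0, 0, 0, 0, -0.24, 0, 0, 0, 0, 0, -0.28, 0, 0, 0, 0, 0, -0.28, 0, 0, 0]
}}

```text
t: 13.9
tool_pos: [0.4753, -0.0776, 0.2612]
tool_rot: [-1.421, 2.795, -0.011]
contact_force: [0.2, -0.6, -1.0]
opening: 0.0239
grip_force: 39.7
```

Run:
```python
from h import *
q(); delta(sp(30,-47,145),toolR(YAW,-1))
img,P=cloud('wrist'); cv2.imwrite('pics/w5.png',img)
```

```text
[-3.160e-01 -2.770e-01  1.988e+00 -1.000e-03  1.421e+00 -2.828e+00] [ 0.4753 -0.0776  0.2612] 0.0239 [ 0.2 -0.6 -1. ]
row [-0.3229, 0.2688, 0.1117] [0.0508, 0.2854, -0.2471] rows>= 5.2 t 13.9
```

View pics/w5.png

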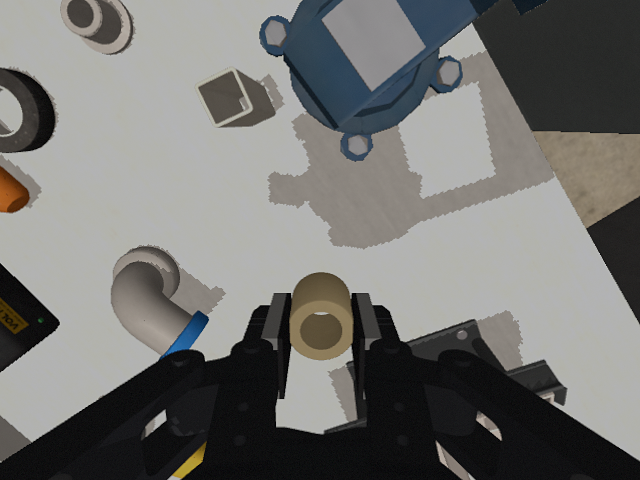

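The bush is held centrally at (321,315), clear of its neighbours. Moving it to pocket (+30,-47).

>>> {"op": "apply_moves", "data": {
  "rows": [-0.04, 0.03, -0.05, 0.01, 0.06, -0.05, -0.1, 0.08, -0.05, 0.02, 0.12, -0.1, -0.17, 0.15, 0, 0.035, 0.2, -0.17, -0.24, 0.2, 0.03, 0.05, 0.285, -0.247, -0.3, 0.25, 0.06, 0.051, 0.285, -0.247, -0.323, 0.269, 0.08, 0.051, 0.285, -0.247, -0.323, 0.269, 0.1, 0.051, 0.285, -0.247, -0.323, 0.269, 0.112, 0.051, 0.285, -0.247, -0.323, 0.269, 0.112, 0.051, 0.285, -0.247, -0.323, 0.269, 0.112, 0.051, 0.285, -0.247]
}}

```text
t: 14.95
tool_pos: [0.4574, 0.1733, 0.189]
tool_rot: [1.703, -2.165, 0.383]
contact_force: [-0.4, -0.3, 0.1]
opening: 0.0237
grip_force: 39.7
```

```bash
cat >> h.py <<'E'
def inhand():  # geometry of held bush and pockets in tray frame
    o=ctrl.get_obs(); img,P=cloud('wrist'); T=R.from_rotvec(o['tool_rot']).as_matrix(); F=((P-o['tool_pos'])@T)*1000
    m=(abs(F[...,1])<15)&(abs(F[...,0])<22)&(F[...,2]>50)&(F[...,2]<95); p=F[m]; print('held',len(p),p.min(0).round(1),p.max(0).round(1))
    t=p[p[:,2]<p[:,2].min()+4]; print(' top',t.min(0).round(1),t.max(0).round(1))
    G=np.stack([(P-SEAT)@U,(P-SEAT)@Y,(P-SEAT)@N],-1)*1000
    for a in (-30,30):
        m=(abs(G[...,0]-a)<21)&(abs(G[...,1]+47)<21)&(G[...,2]<13)&(G[...,2]>3)
        if m.sum()>30: g=G[m]; print('pocket',a,np.percentile(g,[1,99],axis=0).round(1).tolist(),m.sum())
    return img,P
E
python3 - <<'E'
from h import *
q(); img,P=inhand(); cv2.imwrite('pics/w6.png',img); delta(sp(30,-47,100),toolR(YAW,-1))
E
```

```text
[ 0.361 -0.009  1.912 -0.366  1.517 -2.471] [0.4574 0.1733 0.189 ] 0.0237 [-0.4 -0.3  0.1]
held 5491 [-13.5 -15.   50. ] [12.9 15.  91. ]
 top [-10.5 -14.9  50. ] [12.2 15.  54. ]
pocket -30 [[-46.2, -62.6, 5.9], [-26.3, -31.7, 12.7]] 1475
pocket 30 [[14.4, -62.6, 5.7], [48.8, -31.5, 12.6]] 2142
row [0.0015, -0.0035, 0.0692] [0.0046, 0.0008, 0.0008] rows>= 0.8 t 15.0
```

>>> {"op": "apply_moves", "data": {
  "rows": [0.0015, -0.0035, 0.02, 0.005, 0, 0, 0.0015, -0.0035, 0.035, 0.005, 0, 0, 0.0015, -0.0035, 0.05, 0.005, 0, 0, 0.0015, -0.0035, 0.06, 0.005, 0, 0, 0.0015, -0.0035, 0.068, 0.005, 0, 0, 0.0015, -0.0035, 0.073, 0.005, 0, 0, 0.0015, -0.0035, 0.073, 0.005, 0, 0]
}}

```text
t: 15.7
tool_pos: [0.4546, 0.1546, 0.1503]
tool_rot: [1.71, -2.166, 0.393]
contact_force: [0.1, -0.6, -0.4]
opening: 0.0238
grip_force: 39.7
```

>>> {"op": "apply_moves", "data": {
  "rows": [0, 0, 0, 0, 0, 0, 0, 0, 0, 0, 0, 0, 0, 0, 0, 0, 0, 0, 0, 0, 0, 0, 0, 0],
  "grip": 0.45
}}

```text
t: 16.1
tool_pos: [0.4546, 0.1547, 0.1503]
tool_rot: [1.71, -2.165, 0.393]
contact_force: [-0.0, 0.7, 0.1]
opening: 0.0386
grip_force: 0.0
```

>>> {"op": "apply_moves", "data": {
  "rows": [0, 0, -0.02, 0, 0, 0, 0, 0, -0.06, 0, 0, 0, 0, 0, -0.14, 0, 0, 0, 0, 0, -0.22, 0, 0, 0, 0, 0, -0.25, 0, 0, 0, 0, 0, -0.25, 0, 0, 0]
}}

```text
t: 16.7
tool_pos: [0.4713, 0.2199, 0.2891]
tool_rot: [1.714, -2.171, 0.397]
contact_force: [0.2, -0.8, -0.0]
opening: 0.0384
grip_force: 0.0
```

Run:
```python
from fit import *
fit('w7'); delta([.4173,-.3024,.20],down(-2.5))
```

```text
[ 0.431 -0.031  1.757 -0.354  1.692 -2.471] [0.4713 0.2199 0.2891] 0.0384 [ 0.2 -0.8 -0. ]
plane [-2.16226385e-03 -1.62050787e-03  2.09014327e+01] u [-48.47073813  48.89724908] y [-83.57799554  84.98351064]
handle [-25.29344905  -4.80940693  60.20533692] [29.93668935  7.13136111 66.8010266 ] [ 7.86091367  0.78032977 64.65272278]
  level -30 -48 7.178202138833721
bush -30 48 ((-32.24238204956055, 46.87384033203125), 13.48079776763916) 35.29601186921671
  level -30 48 29.694341227246596
bush 30 -48 ((27.372602462768555, -47.3340950012207), 13.088478088378906) 35.60215116021518
  level 30 -48 258.1048163974217
bush 30 48 ((27.02528190612793, 46.32905960083008), 13.162445068359375) 35.35199624786891
  level 30 48 28.870685026301313
row [0.7165, -0.115, 0.5067] [-0.1006, -0.2752, 0.4352] rows>= 10.6 t 16.75
```

Run:
```python
from h import *
P=np.load('w1.npz')['P'].reshape(-1,3); r=np.hypot(P[:,0]-.417,P[:,1]+.302)
for z in (.01,.04,.07):
    m=(P[:,2]>z)&(P[:,2]<.2)&(r>.018); i=np.argmin(np.where(m,r,9)); print(z,P[i],r[i])
delta([.4173,-.3024,.22],down(-2.5))
```

```text
0.01 [ 0.42426986 -0.36366919  0.01111125] 0.06209621490619281
0.04 [ 0.4126417  -0.18810817  0.0706726 ] 0.113975193748341
0.07 [ 0.4126417  -0.18810817  0.0706726 ] 0.113975193748341
row [0.731, -0.1151, 0.4767] [-0.1006, -0.2752, 0.4352] rows>= 10.6 t 16.75
```

>>> {"op": "apply_moves", "data": {
  "rows": [0.1, -0.01, 0.0, -0.01, -0.04, 0.05, 0.2, -0.02, 0.1, -0.03, -0.1, 0.13, 0.28, -0.04, 0.15, -0.05, -0.16, 0.21, 0.36, -0.05, 0.2, -0.07, -0.22, 0.3, 0.731, -0.115, 0.477, -0.1, -0.275, 0.435, 0.731, -0.115, 0.477, -0.1, -0.275, 0.435, 0.731, -0.115, 0.477, -0.1, -0.275, 0.435, 0.731, -0.115, 0.477, -0.1, -0.275, 0.435, 0.731, -0.115, 0.477, -0.1, -0.275, 0.435, 0.731, -0.115, 0.477, -0.1, -0.275, 0.435, 0.731, -0.115, 0.477, -0.1, -0.275, 0.435, 0.731, -0.115, 0.477, -0.1, -0.275, 0.435, 0.731, -0.115, 0.477, -0.1, -0.275, 0.435],
  "grip": 0.7
}}

```text
t: 18.05
tool_pos: [0.4145, -0.3027, 0.2164]
tool_rot: [0.985, -2.978, -0.007]
contact_force: [-0.2, 0.4, 0.4]
opening: 0.0598
grip_force: 0.0
```

Run:
```python
from h import *
q(); img,P=cloud('wrist'); o=P.reshape(-1,3); m=(o[:,2]>.027)&(o[:,2]<.033)&(np.hypot(o[:,0]-.4173,o[:,1]+.3024)<.03)
c=cv2.minEnclosingCircle(o[m][:,:2].astype(np.float32)); print(m.sum(),c)
delta([*c[0],.115],down(-2.5))
```

```text
[-7.750e-01 -1.430e-01  1.952e+00 -2.000e-03  1.339e+00 -2.984e+00] [ 0.4145 -0.3027  0.2164] 0.0598 [-0.2  0.4  0.4]
597 ((0.417831152677536, -0.30310294032096863), 0.013146605342626572)
row [-0.0032, -0.0047, 0.1702] [0.0025, -0.0018, -0.0008] rows>= 2.0 t 18.1
```

>>> {"op": "apply_moves", "data": {
  "rows": [-0.003, -0.0047, 0.05, 0.002, -0.002, 0, -0.003, -0.0047, 0.1, 0.002, -0.002, 0, -0.003, -0.0047, 0.15, 0.002, -0.002, 0, -0.003, -0.0047, 0.17, 0.002, -0.002, 0, -0.003, -0.0047, 0.17, 0.002, -0.002, 0, -0.003, -0.0047, 0.17, 0.002, -0.002, 0]
}}

```text
t: 18.7
tool_pos: [0.4198, -0.3042, 0.1185]
tool_rot: [-0.991, 2.979, -0.007]
contact_force: [0.4, 0.6, 0.3]
opening: 0.0596
grip_force: 0.0
```

Run:
```python
from h import *
q(); delta([.4177,-.3029,.090],down(-2.5))
```

```text
[-0.771 -0.009  2.005  0.     1.14  -2.984] [ 0.4198 -0.3042  0.1185] 0.0596 [0.4 0.6 0.3]
row [0.0016, 0.0041, 0.0474] [-0.003, 0.0006, 0.0004] rows>= 0.6 t 18.7
```

>>> {"op": "apply_moves", "data": {
  "rows": [0.001, 0.003, 0.016, -0.002, 0, 0, 0.001, 0.003, 0.032, -0.002, 0, 0, 0.001, 0.003, 0.046, -0.002, 0, 0, 0.001, 0.003, 0.046, -0.002, 0, 0, 0.001, 0.003, 0.046, -0.002, 0, 0]
}}

```text
t: 19.2
tool_pos: [0.4176, -0.3032, 0.0895]
tool_rot: [-0.99, 2.981, 0.001]
contact_force: [0.3, -0.6, -0.1]
opening: 0.0595
grip_force: 0.0
```

>>> {"op": "apply_moves", "data": {
  "rows": [0, 0, 0, 0, 0, 0, 0, 0, 0, 0, 0, 0, 0, 0, 0, 0, 0, 0, 0, 0, 0, 0, 0, 0, 0, 0, 0, 0, 0, 0, 0, 0, 0, 0, 0, 0, 0, 0, 0, 0, 0, 0],
  "grip": 0
}}

```text
t: 19.9
tool_pos: [0.4182, -0.3037, 0.0905]
tool_rot: [-0.99, 2.98, -0.002]
contact_force: [0.4, -0.0, 5.1]
opening: 0.0238
grip_force: 39.7
```

Run:
```python
from h import *
q()
```

```text
[-7.720e-01  3.400e-02  2.017e+00  1.000e-03  1.089e+00 -2.985e+00] [ 0.4182 -0.3037  0.0905] 0.0238 [ 0.4 -0.   5.1]
```

>>> {"op": "apply_moves", "data": {
  "rows": [0, 0, -0.08, 0, 0, 0, 0, 0, -0.16, 0, 0, 0, 0, 0, -0.24, 0, 0, 0, 0, 0, -0.3, 0, 0, 0, 0, 0, -0.32, 0, 0, 0, 0, 0, -0.32, 0, 0, 0]
}}

```text
t: 20.5
tool_pos: [0.418, -0.3037, 0.2833]
tool_rot: [-0.99, 2.979, -0.004]
contact_force: [0.2, -0.4, -1.5]
opening: 0.0235
grip_force: 39.7
```

Run:
```python
from h import *
q(); inhand(); delta(sp(-30,-47,170),toolR(YAW,-1))
```

```text
[-7.730e-01 -1.980e-01  1.886e+00  1.000e-03  1.451e+00 -2.985e+00] [ 0.418  -0.3037  0.2833] 0.0235 [ 0.2 -0.4 -1.5]
held 5393 [-13.3 -15.   50. ] [13.4 15.  92.5]
 top [-10.9 -15.   50. ] [12.3 15.  54. ]
row [-0.6152, 0.6635, 0.1532] [0.1002, 0.2776, -0.4329] rows>= 11.0 t 20.55
```

>>> {"op": "apply_moves", "data": {
  "rows": [-0.05, 0.055, 0, 0.01, 0.03, -0.05, -0.11, 0.12, 0, 0.02, 0.06, -0.1, -0.17, 0.18, 0, 0.03, 0.1, -0.15, -0.23, 0.245, 0, 0.04, 0.13, -0.2, -0.29, 0.31, 0, 0.05, 0.16, -0.25, -0.35, 0.375, 0, 0.06, 0.19, -0.3, -0.41, 0.44, 0, 0.08, 0.22, -0.35, -0.47, 0.505, 0, 0.1, 0.278, -0.433, -0.53, 0.57, 0, 0.1, 0.278, -0.433, -0.59, 0.635, 0, 0.1, 0.278, -0.433, -0.615, 0.663, 0, 0.1, 0.278, -0.433, -0.615, 0.663, 0.04, 0.1, 0.278, -0.433, -0.615, 0.663, 0.08, 0.1, 0.278, -0.433, -0.615, 0.663, 0.12, 0.1, 0.278, -0.433, -0.615, 0.663, 0.153, 0.1, 0.278, -0.433, -0.615, 0.663, 0.153, 0.1, 0.278, -0.433, -0.615, 0.663, 0.153, 0.1, 0.278, -0.433]
}}

```text
t: 22.25
tool_pos: [0.4742, 0.2355, 0.1878]
tool_rot: [1.703, -2.162, 0.393]
contact_force: [0.8, 0.2, 0.0]
opening: 0.0236
grip_force: 39.7
```

Run:
```python
from h import *
q(); inhand(); delta(sp(-30,-47,120),toolR(YAW,-1))
```

```text
[ 0.453  0.1    1.802 -0.346  1.548 -2.39 ] [0.4742 0.2355 0.1878] 0.0236 [0.8 0.2 0. ]
held 5398 [-13.4 -15.   50. ] [13.1 15.  92.5]
 top [-10.9 -15.   50. ] [11.8 14.8 54. ]
pocket -30 [[-45.8, -62.6, 5.7], [-18.3, -31.7, 11.1]] 2103
pocket 30 [[14.4, -62.6, 5.8], [49.7, -31.5, 12.6]] 1761
row [-0.0015, 0.0003, 0.0827] [0.0006, -0.0015, 0.0004] rows>= 1.0 t 22.3
```

>>> {"op": "apply_moves", "data": {
  "rows": [-0.001, 0, 0.03, 0, 0, 0, -0.001, 0, 0.06, 0, 0, 0, -0.001, 0, 0.08, 0, 0, 0, -0.001, 0, 0.09, 0, 0, 0, -0.001, 0, 0.1, 0, 0, 0, -0.001, 0, 0.11, 0, 0, 0, -0.001, 0, 0.118, 0, 0, 0, -0.001, 0, 0.118, 0, 0, 0]
}}

```text
t: 23.1
tool_pos: [0.468, 0.2062, 0.1259]
tool_rot: [1.705, -2.166, 0.395]
contact_force: [-0.1, -0.1, -0.8]
opening: 0.0233
grip_force: 39.7
```

>>> {"op": "apply_moves", "data": {
  "rows": [0, 0, 0, 0, 0, 0, 0, 0, 0, 0, 0, 0, 0, 0, 0, 0, 0, 0, 0, 0, 0, 0, 0, 0],
  "grip": 0.45
}}

```text
t: 23.5
tool_pos: [0.4685, 0.2066, 0.1267]
tool_rot: [1.706, -2.167, 0.395]
contact_force: [-0.4, 0.2, 0.2]
opening: 0.0384
grip_force: 0.0
```

>>> {"op": "apply_moves", "data": {
  "rows": [0, 0, -0.02, 0, 0, 0, 0, 0, -0.06, 0, 0, 0, 0, 0, -0.14, 0, 0, 0, 0, 0, -0.22, 0, 0, 0, 0, 0, -0.26, 0, 0, 0, 0, 0, -0.26, 0, 0, 0]
}}

```text
t: 24.1
tool_pos: [0.4863, 0.2753, 0.2724]
tool_rot: [1.711, -2.175, 0.399]
contact_force: [0.3, 0.7, 0.4]
opening: 0.0386
grip_force: 0.0
```

Run:
```python
from fit import *
fit('w8')
```

```text
[ 0.503  0.083  1.669 -0.334  1.69  -2.391] [0.4863 0.2753 0.2724] 0.0386 [0.3 0.7 0.4]
plane [ 1.09896216e-03 -2.20772560e-03  2.09641605e+01] u [-48.73775651  48.02043348] y [-83.47766711  85.00400496]
handle [-29.62486395  -4.93412365  61.21991772] [29.6244443   7.07274334 66.9874231 ] [ 1.63500882  0.65397651 64.71767865]
bush -30 -48 ((-31.02190399169922, -46.2597770690918), 13.206225395202637) 35.6175903936805
  level -30 -48 268.3482490165549
bush -30 48 ((-32.712650299072266, 46.8316764831543), 13.233538627624512) 35.29022391997639
  level -30 48 28.64363379079259
bush 30 -48 ((27.261791229248047, -47.306678771972656), 12.923493385314941) 35.65766340329465
  level 30 -48 25.145769375821942
bush 30 48 ((27.073152542114258, 46.358863830566406), 13.260512351989746) 35.373727497956835
  level 30 48 30.61342938037952
```

View pics/w8.png

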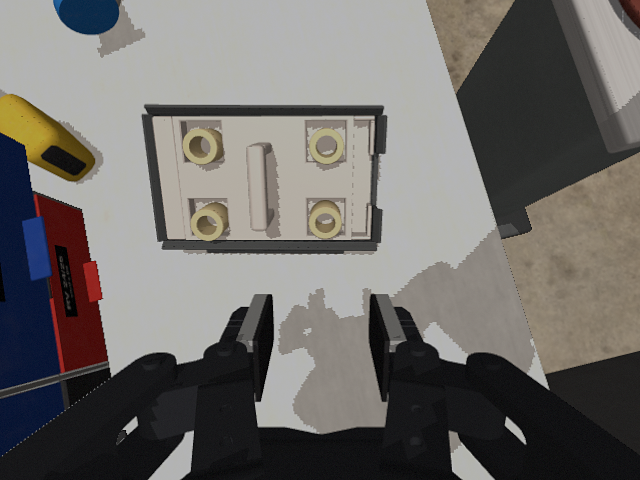

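The insert is home with its scoop at the notch (right, (375,180)). All four bushes sit in their pockets at (203,146), (210,220), (326,145) and (325,220), with tops at about 35.5 mm. The gripper is clear, so I'm handing in.

```bash
python3 -c "
from station import ctrl
print(ctrl.finish_job())"
```

```text
the job is handed in; nothing more can be done
None
```

I handed the job in at about 24 s: the insert is turned and fully home with its scoop at the notched end, each of the four pockets holds a bush on its floor, and I never touched the bystanders. The hand-in call returned no verdict.

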